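Dock the hand lamp in its spring-gate cradle

ROBOT

A 6-joint arm with a two-finger parallel gripper is mounted at the origin on the work surface. World frame = base frame: x ahead of the robot, y to its left, z up, the work surface at z = 0. Lengths are in m, angles in degrees, forces in N, time in s.
With the tool pointing down it reaches from about 0.325 to 0.9 m from the base axis. Payload 3.5 kg.
Tool frame: the origin (TCP) lies on the front face of the gripper's body, between the roots of the fingers; the fingertips stand robot.tcp_to_tips ahead of it and the grasp point (between the pads) lies 54 mm ahead of it (robot.tcp_to_tips is the distance from the TCP to the fingertips, in m); z points along the fingers, y is the line along which they close (so a half turn about z gives the same grasp; the last joint's range is limited). The gripper opens to 85 mm and grips with 20 to 120 N. Pads are 22 mm wide; open, the fingers measure 114 mm over their backs; the gripper's body (76 mm by 85 mm) begins 54 mm behind the grasp point. The pads swing forward as they close: fully open they stand 13 mm farther back than shut.
Start: joints at [59.794, 15.837, -1.513, 72.651, 0, 84.076], TCP at [0.257, 0.57, 0.304] pointing down, gripper open.
Joint ranges: [-178.77, 178.77], [-48.84, 107.48], [-61.69, 71.31], [-111.58, 123.2], [-90, 87.43], [-180, 180]. Speed limits (degrees/s): [147.25, 147.25, 180, 180, 180, 180].

INTERFACE

Orientations are given as a 3x3 rotation matrix whose columns are the frame's x, y, z axes.
In Python, from rig import robot, camera, camera_info, sign_off, nets gives the robot as it stands.
- The arm moves only by the tool carry_out, never from a script. Its arguments are lists of equal length, an entry for each row: "claw": the closure, from -1 (fully open) to 1 (shut), so that 0 is half open; "delta_pos": the shift along the world's x, y, z in units of 500 mm (1.0 is 500 mm), a list of three; "twist": the turn, a rotation vector about the world's x, y, z in units of 90 degrees (1.0 is 90 degrees), a list of three. In form: {"claw": [claw, ...], "delta_pos": [[x, y, z], ...], "twist": [[ax, ay, az], ...]}. A call has 1 to 5 rows; each row is the pose to reach, as a shift and turn from the pose commanded when the call began; what a row does not reach only later rows make up. A row lasts 1/10 s, in which the tool goes at most 50 mm and 8.59 degrees, less where a joint would pass 70% of its speed; a pose out of reach is approached as far as the arm can. A call with a number of a shift or a turn outside -1 to 1 is refused whole. A call with a gripper value outside its range is refused whole. The fingers move at their own pace and stop on an object; "grip_force" is the grip in N (left out, the last holds). Time passes only in rows, so rows that repeat a pose let the fingers close. It gives the time, the measured TCP pose, the force, the opening and the grip force at its end, in the units of the state.
- robot.get_state(): the state, without advancing time (a new reading comes with each control period).
- camera(name): name is "side" or "top" or "wrist"; returns the picture (400x640x3 uint8, red, green, blue); there is no depth.
- camera_info(name): a dict with "fx", "fy", "cx", "cy" (pixels), "R" (3x3) and "t" (3): a world point X has camera coordinates R X + t; the wrist camera has in their place "hand_eye" (4x4, takes a point from camera to tool coordinates, whose origin is the TCP and whose axes are the flange's). Camera axes: x right, y down, z forward; pixel columns grow to the right and rows downward; lengths in m; the calibration is good to about 2 mm. A picture is of the moment at which its call begins: read the wrist's pose just before it. camera_info takes no time and is no camera call.
- sign_off(): hands the job in; it is judged then, once.
Trained networks look in the newest picture that a camera, given by its name, has taken for a name from the list of things; names that differ only in an ending like _2 or _b are one class to them, and where a whole thing is asked for, a point or a joint stands for the part that bears it (a point fixed in the world has none). Each returns a list of dicts, best first, with "p" (0 to 1); they miss things now and then, are a little off and sometimes report something else, mostly with a low value. They report only what shows in the picture. A call takes as long as a camera call. They do not tell look-alikes from the thing itself.
- nets.spot_in(camera, thing): "extent" ([left, top, width, height] in pixels, round what is visible of it).
- nets.silhouettes(camera, thing): "region" (400x640 bool, what is visible of it) and "extent" ([left, top, width, height] in pixels, round what is visible of it).
- nets.tip_of(camera, thing): "uv" ([column, row] in pixels: a listed point, or the origin of a listed thing).
The state is a dict: "time_s": time; "joint_positions": joint angles; "qvel": joint speeds; "tau": joint torques, N m; "position": TCP position; "tool_rot": TCP orientation; "ft_force": force on the tool from outside, world axes, zero at the start; "wrist_torque": the same for the moment, N m; "width": finger opening in m; "grip_force": force on a finger pad.
Only numpy, scipy, OpenCV 4.12 (cv2) and the standard library are available. Lean on these libraries where they do the work, as an engineer would, in place of code of your own. Each camera call takes 0.05 s, during which the arm holds its last target. There are 200 camera calls.

TASK

Put the black hand lamp into the cradle on the sorting stand so that it shines at the dish of beetles: tail into the spring gate, use the lamp to push the gate back and hold it open, bring the wide head down behind the front lip, then let the spring close and keep the lamp lying flat under both lips. Do not force the cradle when the gate reaches its stop, and leave the dish, the stack of pots and the jar where they are.

Things in the scene. Friction and masses are not known exactly. Their poses are not given: they have to be found in the camera images.
- lamp: Loose black hand lamp, about 0.2 to 0.45 kg, 150 mm long (x) and 34 mm high. Handle: 34 mm wide box from x=-75 (tail) to x=+35. Head: 52 mm wide box from x=+35 to x=+75, with the lens in its end face. Origin: middle of the length, in the centre of the underside; +x towards the lens, z up. It starts lying flat on the table, underside down.
- lens (a point): Centre of the lens face of the lamp (lamp x=+75 mm, 17 mm above its underside).
- stand: Fixed sorting stand: white plate 6 mm thick, 130 mm wide, from x=-165 to +240 mm, on the table; origin at table height, +x to the dish, z up. A metal cradle is clamped on its track at an UNTOLD setting, -8 to +8 mm along x (to be seen or felt; holds under 50 N). The cradle points below are given for setting 0: the real ones lie that much farther along x.
- seat (a point): Cradle centre at setting 0 (stand x=0, z=40 mm). Seated: lamp level, its origin here plus the setting, lens face on the front posts, gate 6 mm open. The lamp fits only tail first, head raised 20 to 27 degrees, sliding down along its own length; push the gate back 20 mm or more; then lower the head behind the front lip. Under mid-lamp is only a 24 mm wide spine, top z=28: fingers can straddle it.
- front_end (a point): Front stop of the cradle at setting 0: stand x=+75 mm, z=40 (floor height). Here stand two posts that stop the lens face, light passes between them. Floor z=40 runs from x=40 to 83; a lip over it from x=67 to 83, underside z=77, top z=82; side cheeks 58 mm apart from x=50 to 83, up to z=66.
- tail_end (a point): Back face of the shut spring gate at setting 0: stand x=-69 mm, z=40 (cup floor height). The gate is a steel cup open to +x, 16 mm deep, side cheeks 40 mm apart, up to z=74, with a lip over it that flares up at 25 degrees: underside about z=80 at the back, 88 at the mouth. Behind it a spring housing from x=-147 to -113, top z=80.
- gate (a joint): Opening of the spring gate in m: 0 shut, grows as it is pushed along the stand's -x, hard stop at 0.026. The spring closes it with 4 N at 0 and 10.5 N at the stop. With the lamp seated it reads 0.006.
- dish: Bystander: clear round dish, 90 mm across, 16 mm high, with beetles in it, standing on the stand's plate in front of the cradle. Origin at its underside centre.
- stack: Bystander: stack of clear pots, 74 mm across, 109 mm high. Origin at its underside centre.
- jar: Bystander: amber jar, 68 mm across, 100 mm high. Origin at its underside centre.
Things that resemble listed ones, but are neither listed nor needed, are in the scene too. Of the things that look like the lamp, take the one that is nearest to the robot's base at the start.

How it is judged:
By the outcome, as a careful person would: the job done as asked, in the order asked, and still so for the second after the job is handed in, with the robot touching nothing.
It also fails if it takes over 45 s, if anything falls off the work surface, if the arm or the gripper's body presses on something with over 40 N, if the wrist force passes 120 N, or if a joint passes its speed limit or range.

## Working session

There is one attempt and no reset: what is moved stays moved. The work goes in short steps, Python scripts to look and compute and a tool call to move; the robot and the scene stay as the last step left them, time stands still between calls to the robot, and variables do not carry over. Pictures are saved under pics/ and viewed, at most 10 in all, crops included, and the job is handed in when it is done.

Besides the shell and the picture viewer there is one more tool, called after "Request:" as name(argument=value, ...) on one line, values as JSON. carry_out: Moves the arm, as the interface text tells. Shifts and turns lie within -1 to 1; 1 stands for 500 mm of shift or 90 degrees of turn. Its arguments: {"type":"object","properties":{"claw":{"type":"array"},"delta_pos":{"type":"array"},"twist":{"type":"array"},"grip_force":{"type":"number"}},"required":["claw","delta_pos","twist"]}

```bash
mkdir -p pics; ls; python3 - <<'E'
from rig import robot,camera,camera_info,nets
import cv2,numpy as np
print(robot.get_state(), robot.tcp_to_tips)
for c in("top","side"):
    im=camera(c); cv2.imwrite(f"pics/{c}0.png",im[:,:,::-1])
    i=camera_info(c); print(c,{k:np.round(v,4).tolist() for k,v in i.items()})
    for t in("lamp","stand","dish","stack","jar"):
        print(c,t,[(round(d["p"],2),np.round(d["extent"]).tolist()) for d in nets.spot_in(c,t)][:4])
    for t in("lamp","lens","seat","front_end","tail_end","dish"):
        print(c,t,[(round(d["p"],2),np.round(d["uv"],1).tolist()) for d in nets.tip_of(c,t)][:4])
print(camera_info("wrist"))
E
```

```text
pics
{'time_s': 0.0, 'joint_positions': array([ 5.97935526e+01,  1.58804813e+01, -1.59599057e+00,  7.26523008e+01,
       -1.18880686e-03,  8.40759794e+01]), 'qvel': array([-0.04524641, -0.06862973, -0.00672246,  0.10747725, -0.07118028,
        0.05718001]), 'tau': array([-1.10787118e-03, -4.45513844e+01,  2.95200080e+01,  1.64595869e-02,
       -7.02313923e-05,  6.78306904e-06]), 'position': array([0.25672288, 0.56917165, 0.30275067]), 'tool_rot': array([[-9.11529341e-01,  4.11233537e-01, -1.11282726e-03],
       [ 4.11234989e-01,  9.11527274e-01, -1.95277393e-03],
       [ 2.11326262e-04, -2.23764424e-03, -9.99997474e-01]]), 'ft_force': array([0.94133596, 0.39376503, 0.08355928]), 'wrist_torque': array([-0.0043865 , -0.03064496, -0.00165324]), 'grip_force': 0.0, 'width': 0.08520436289973453} 0.0726
top {'fx': 399.9654, 'fy': 399.9654, 'cx': 318.613, 'cy': 197.7107, 'R': [[-0.0108, -0.9996, -0.026], [-0.9913, 0.0141, -0.1312], [0.1315, 0.0243, -0.991]], 't': [0.026, 0.6072, 1.2084]}
top lamp [(0.9, [364.0, 188.0, 30.0, 46.0]), (0.9, [403.0, 164.0, 52.0, 33.0]), (0.59, [350.0, 123.0
[... 1185 characters left out ...]
0.92, [383.4, 289.9]), (0.7, [420.2, 210.1]), (0.56, [365.8, 263.5])]
side seat [(0.93, [287.3, 171.4]), (0.72, [335.1, 265.2])]
side front_end [(0.71, [305.7, 164.9])]
side tail_end [(0.61, [259.8, 173.1])]
side dish [(0.62, [344.6, 162.4])]
{'fx': 338.57811212037217, 'fy': 338.57811212037217, 'cx': 315.9344402083728, 'cy': 198.20125628925683, 'hand_eye': array([[-1.91862868e-04, -9.45188533e-01, -3.26525039e-01,
         8.40843344e-02],
       [ 9.99999643e-01, -4.50157692e-04,  7.15476799e-04,
         4.45571195e-06],
       [-8.23248223e-04, -3.26524785e-01,  9.45188281e-01,
        -6.88214669e-02],
       [ 0.00000000e+00,  0.00000000e+00,  0.00000000e+00,
         1.00000000e+00]])}
```

```bash
cat > h.py <<'E'
import numpy as np,cv2
from rig import robot,camera,camera_info,nets
def ray(c,uv,pose=None):
    i=camera_info(c); d=np.array([(uv[0]-i["cx"])/i["fx"],(uv[1]-i["cy"])/i["fy"],1.])
    if c=="wrist":
        s=pose or robot.get_state(); H=np.array(i["hand_eye"]); T=np.array(s["tool_rot"])
        return T@H[:3,3]+s["position"], T@H[:3,:3]@d
    R=np.array(i["R"]); return -R.T@np.array(i["t"]), R.T@d
def atz(c,uv,z,pose=None):
    o,d=ray(c,uv,pose); return o+d*(z-o[2])/d[2]
def tri(rs):
    A=0;b=0
    for o,d in rs:
        d=d/np.linalg.norm(d); P=np.eye(3)-np.outer(d,d); A=A+P; b=b+P@o
    return np.linalg.solve(A,b)
def proj(c,X,pose=None):
    i=camera_info(c)
    if c=="wrist":
        s=pose or robot.get_state(); H=np.array(i["hand_eye"]); T=np.array(s["tool_rot"])
        x=H[:3,:3].T@(T.T@(np.asarray(X)-s["position"])-H[:3,3])
    else: x=np.array(i["R"])@X+np.array(i["t"])
    return np.array([i["fx"]*x[0]/x[2]+i["cx"],i["fy"]*x[1]/x[2]+i["cy"]])
E
python3 - <<'E'
from h import *
np.set_printoptions(precision=4,suppress=True)
for uv,uz in(((374.5,210.5),0),((427.9,179.1),0),((369.4,143.6),0),((386.3,190.5),.017),((408.3,189.5),.017),((353.4,124.7),.017),((276.8,213.1),.04),((277.9,187.7),.04),((274.5,239.3),.04)): print("top",uv,atz("top",uv,uz))
for uv,uz in(((409.8,232.3),0),((410.7,311.2),0),((333.4,266.2),0),((383.4,289.9),.017),((420.2,210.1),.017),((365.8,263.5),.017),((287.3,171.4),.04),((305.7,164.9),.04),((259.8,173.1),.04),((344.6,162.4),.006)): print("side",uv,atz("side",uv,uz))
a=cv2.imread("pics/top0.png")[100:290,130:510]; b=cv2.imread("pics/side0.png")[80:400,180:480]
a=cv2.resize(a,None,fx=2.1,fy=2.1,interpolation=2)
cv2.imwrite("pics/a.png",a); cv2.imwrite("pics/b.png",cv2.resize(b,None,fx=1.87,fy=1.87,interpolation=2))
E
```

```text
top (374.5, 210.5) [ 0.569  -0.1589  0.    ]
top (427.9, 179.1) [ 0.6683 -0.3333  0.    ]
top (369.4, 143.6) [ 0.789  -0.1487  0.    ]
top (386.3, 190.5) [ 0.6306 -0.1962  0.017 ]
top (408.3, 189.5) [ 0.6328 -0.2657  0.017 ]
top (353.4, 124.7) [ 0.8485 -0.0967  0.017 ]
top (276.8, 213.1) [0.561  0.1493 0.04  ]
top (277.9, 187.7) [0.6411 0.146  0.04  ]
top (274.5, 239.3) [0.4799 0.1562 0.04  ]
side (409.8, 232.3) [ 0.7856 -0.1403  0.    ]
side (410.7, 311.2) [ 0.6721 -0.3325 -0.    ]
side (333.4, 266.2) [ 0.5627 -0.1601  0.    ]
side (383.4, 289.9) [ 0.6351 -0.2703  0.017 ]
side (420.2, 210.1) [ 0.8393 -0.0975  0.017 ]
side (365.8, 263.5) [ 0.631  -0.1921  0.017 ]
side (287.3, 171.4) [0.5611 0.1432 0.04  ]
side (305.7, 164.9) [0.6173 0.1484 0.04  ]
side (259.8, 173.1) [0.4896 0.1647 0.04  ]
side (344.6, 162.4) [0.7397 0.1493 0.006 ]
```

View pics/a.png

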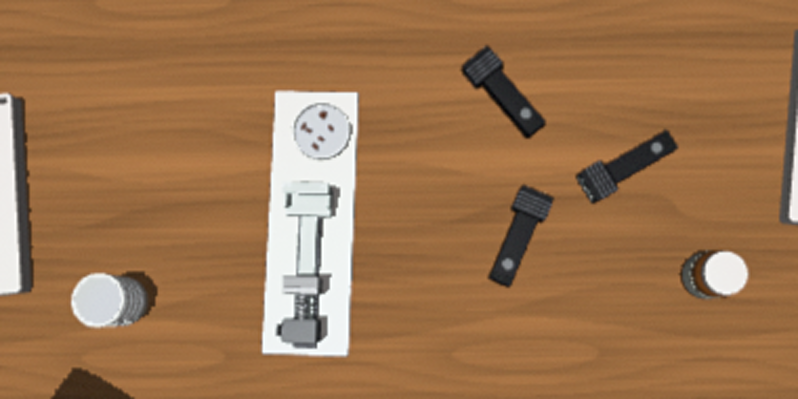

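View pics/b.png

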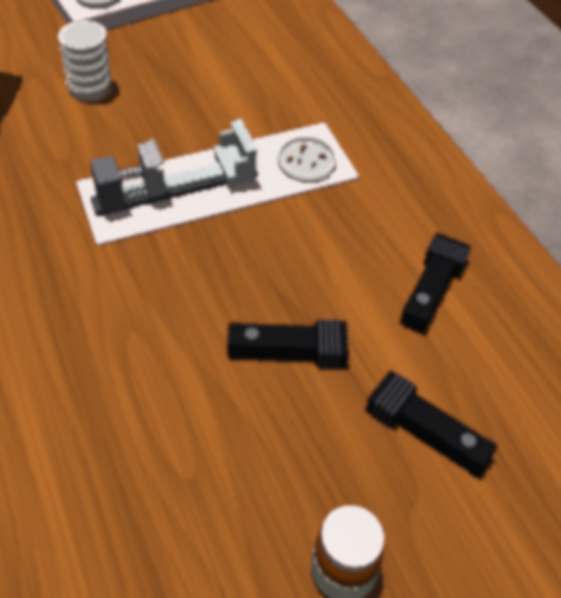

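The top crop shows the cradle on its white plate at about (305,225), with the dish at (322,130). Three lamp look-alikes: A at (520,235), B at (505,92) and C at (627,167). A, at world (0.566,-0.159), is nearest to the base (0.59 m, against 0.80 and 0.75), so I choose A. The side crop agrees, with A at (288,342). I'll look at the cradle with the wrist camera on the way there.

Request:
carry_out(claw=[-1,-1,-1,-1,-1], delta_pos=[[0.05,-0.08,0],[0.1,-0.16,0],[0.15,-0.25,0],[0.2,-0.33,0],[0.25,-0.41,0]], twist=[[0,0,0.05],[0,0,0.1],[0,0,0.15],[0,0,0.2],[0,0,0.24]])

```text
time_s: 1.7
position: [0.3827, 0.363, 0.3041]
tool_rot: [[-0.999, 0.044, 0.001], [0.044, 0.999, 0.0], [-0.001, 0.0, -1.0]]
ft_force: [0.7, 0.1, 0.8]
width: 0.0851
grip_force: 0.0
```

Request:
carry_out(claw=[-1,-1,-1,-1,-1], delta_pos=[[0.05,-0.08,-0.03],[0.1,-0.16,-0.06],[0.15,-0.25,-0.1],[0.2,-0.33,-0.13],[0.25,-0.42,-0.16]], twist=[[0,0,0],[0,0,0],[0,0,0],[0,0,0],[0,0,0]])

```text
time_s: 2.2
position: [0.5039, 0.1599, 0.2258]
tool_rot: [[-0.999, 0.047, 0.001], [0.047, 0.999, 0.0], [-0.001, 0.0, -1.0]]
ft_force: [0.4, 0.8, 0.3]
width: 0.0854
grip_force: 0.0
```

Request:
carry_out(claw=[-1,-1], delta_pos=[[0,0,0],[0,0,0]], twist=[[0,0,0],[0,0,0]])

```text
time_s: 2.4
position: [0.5033, 0.1607, 0.2259]
tool_rot: [[-0.999, 0.049, -0.001], [0.049, 0.999, 0.0], [0.001, 0.0, -1.0]]
ft_force: [-0.4, 1.5, -0.3]
width: 0.0853
grip_force: 0.0
```

```bash
python3 - <<'E'
from h import *
np.set_printoptions(precision=4,suppress=True)
s=robot.get_state(); print(s["time_s"],s["position"],s["tool_rot"],s["joint_positions"],s["qvel"])
im=camera("wrist"); cv2.imwrite("pics/w1.png",im[:,:,::-1])
np.savez("pics/w1.npz",**{k:np.array(v) for k,v in s.items()})
for t,z in(("seat",.04),("front_end",.04),("tail_end",.04),("dish",.006),("stand",0)):
    for d in nets.tip_of("wrist",t)[:2]: print(t,round(d["p"],2),d["uv"],atz("wrist",d["uv"],z,s))
print([tuple(d["extent"]) for d in nets.spot_in("wrist","stand")])
E
```

```text
2.4 [0.5033 0.1607 0.2259] [[-0.9988  0.0495 -0.0012]
 [ 0.0495  0.9988  0.0003]
 [ 0.0012  0.0003 -1.    ]] [ 10.6828   9.2954 -19.5756  61.1941   0.0315  13.52  ] [ 2.6222 -0.9848  0.3765  0.3227  0.1875 -0.0135]
seat 0.57 [310.3, 251.3] [0.554  0.1536 0.04  ]
front_end 0.87 [312.8, 322.7] [0.6267 0.1519 0.04  ]
dish 0.65 [303.8, 378.9] [0.729  0.1362 0.006 ]
stand 0.9 [313.4, 233.4] [0.5562 0.1558 0.    ]
[(228.7, 42.4, 163.6, 334.5)]
```

View pics/w1.png

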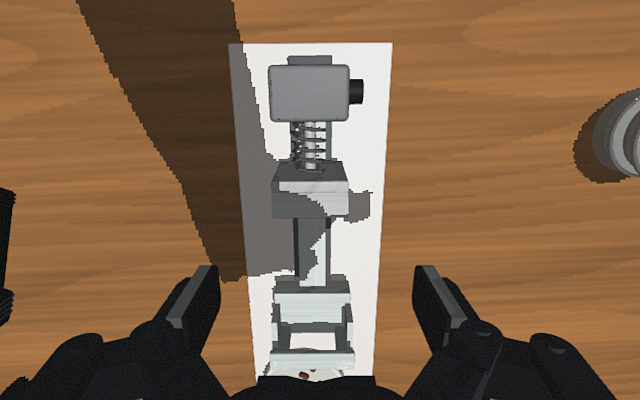

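The picture shows the cradle from behind and above: plate back corners at (229,43) and (392,42), housing top at (268–350, 66–121), gate lip at about (272–348, 165–215) and front lip at about (275–350, 280–292).

```bash
python3 - <<'E'
from h import *
np.set_printoptions(precision=4,suppress=True)
f=np.load("pics/w1.npz"); s={k:f[k] for k in("position","tool_rot")}
P=lambda uv,z:atz("wrist",uv,z,s)
im=cv2.imread("pics/w1.png").astype(int); white=im.min(2)>215
# plate right edge subpixel-ish and top edge
R=[];L=[]
for r in list(range(50,60))+list(range(130,160,2))+list(range(225,270,2)):
    g=im[r,365:410,0]; k=np.argmin(np.diff(g)); R.append(P((365+k+.5,r),.006))
for c in range(240,390,4):
    g=im[30:60,c,0]; k=np.argmax(np.diff(g)); L.append(P((c,30+k+.5),.006))
R=np.array(R);L=np.array(L)
vx,vy,_,_=cv2.fitLine(R[:,:2].astype(np.float32),cv2.DIST_HUBER,0,.001,.001).ravel()[[0,1,2,3]]
print("right edge",R[0],R[-1],"yaw",np.degrees(np.arctan2(vy,vx))%180)
m=cv2.fitLine(L[:,:2].astype(np.float32),cv2.DIST_HUBER,0,.001,.001).ravel(); print("back edge",L[0],L[-1],"yaw",np.degrees(np.arctan2(m[1],m[0]))%180)
for uv,z in(((229,43),.006),((392,42),.006)): print(P(uv,z))
print("housing",P((268,66),.08),P((350,66),.08),P((268,121),.08),P((350,121),.08))
print("gate lip",P((278,192),.082),P((348,192),.082),P((272,215),.088),P((348,215),.088))
cv2.imwrite("pics/w1c.png",cv2.resize(im[30:390,220:400].astype(np.uint8),None,fx=3,fy=3,interpolation=cv2.INTER_CUBIC)[::1][:1080][0:1080][:, :][300:900])
# top view plate corners
for uv in((276/2.1+130,92/2.1+100),(357/2.1+130,93/2.1+100),(348/2.1+130,356/2.1+100),(262/2.1+130,353/2.1+100)): print("top",atz("top",uv,.006))
E
```

```text
right edge [0.399  0.2262 0.006 ] [0.5945 0.2173 0.006 ] yaw 177.57469
back edge [0.3884 0.1073 0.006 ] [0.3934 0.2226 0.006 ] yaw 87.6238
[0.3876 0.0988 0.006 ]
[0.3932 0.2257 0.006 ]
housing [0.4093 0.1371 0.08  ] [0.4117 0.1856 0.08  ] [0.441  0.1341 0.08  ] [0.4436 0.185  0.08  ]
gate lip [0.487  0.1366 0.082 ] [0.4893 0.1828 0.082 ] [0.5007 0.1321 0.088 ] [0.5032 0.182  0.088 ]
top [0.793  0.2049 0.006 ]
top [0.7892 0.0783 0.006 ]
top [0.3857 0.0936 0.006 ]
top [0.3914 0.2228 0.006 ]
```

View pics/w1c.png

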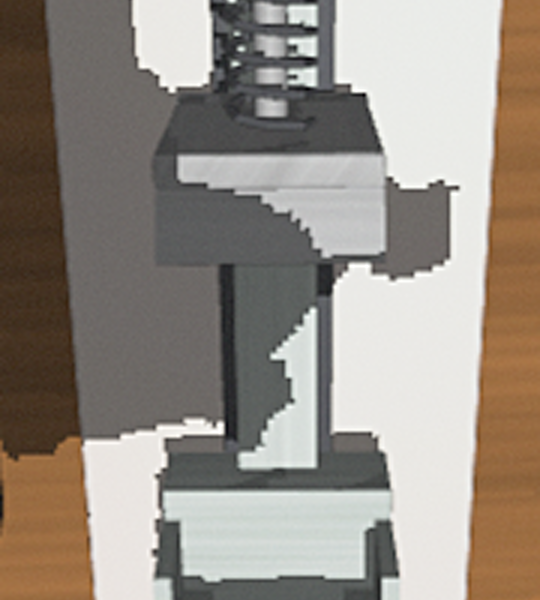

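Request:
carry_out(claw=[-1,-1,-1,-1,-1], delta_pos=[[0.01,-0.1,0],[0.02,-0.2,0],[0.03,-0.3,0],[0.04,-0.4,0],[0.05,-0.5,0]], twist=[[0,0,-0.06],[0,0,-0.12],[0,0,-0.18],[0,0,-0.24],[0,0,-0.28]])

```text
time_s: 3.25
position: [0.5281, -0.0882, 0.2267]
tool_rot: [[-0.883, 0.469, 0.001], [0.469, 0.883, -0.0], [-0.001, 0.0, -1.0]]
ft_force: [0.5, 0.9, -0.1]
width: 0.0857
grip_force: 0.0
```

Request:
carry_out(claw=[-1,-1,-1], delta_pos=[[0.01,-0.1,0],[0.01,-0.1,0],[0.01,-0.1,0]], twist=[[0,0,0],[0,0,0],[0,0,0]])

```text
time_s: 3.55
position: [0.5331, -0.1377, 0.2264]
tool_rot: [[-0.883, 0.469, 0.0], [0.469, 0.883, 0.0], [0.0, 0.0, -1.0]]
ft_force: [-0.0, 0.6, -0.3]
width: 0.0854
grip_force: 0.0
```

```bash
python3 - <<'E'
from h import *
np.set_printoptions(precision=4,suppress=True)
s=robot.get_state(); print(s["time_s"],s["position"],s["tool_rot"][:,0],s["joint_positions"])
im=camera("wrist"); cv2.imwrite("pics/w2.png",im[:,:,::-1])
np.savez("pics/w2.npz",**{k:np.array(v) for k,v in s.items()})
for t,z in(("lamp",0),("lens",.017)):
    for d in nets.tip_of("wrist",t)[:3]: print(t,round(d["p"],2),d["uv"],atz("wrist",d["uv"],z,s))
S=nets.silhouettes("wrist","lamp")
for d in S[:3]:
    c,_=cv2.findContours(d["region"].astype(np.uint8),0,1); c=max(c,key=cv2.contourArea)
    print(d["p"],d["extent"],cv2.minAreaRect(c))
E
```

```text
3.55 [ 0.5331 -0.1377  0.2264] [-0.8832  0.4691  0.0001] [-21.2183  11.4215 -16.9066  61.6722   0.0226   6.755 ]
lamp 0.94 [307.7, 214.9] [ 0.5601 -0.1604  0.    ]
lamp 0.9 [220.9, 362.9] [ 0.6701 -0.3294  0.    ]
lamp 0.64 [413.2, 373.8] [ 0.7848 -0.1472  0.    ]
lens 0.97 [252.6, 321.8] [ 0.6291 -0.2597  0.017 ]
lens 0.86 [310.5, 293.6] [ 0.6272 -0.1933  0.017 ]
0.98 [276.2, 133.4, 63.3, 172.8] ((306.2911682128906, 220.2852783203125), (168.73231506347656, 58.05925369262695), 85.60128784179688)
0.93 [204.3, 308.5, 69.3, 78.1] ((235.75840759277344, 350.78656005859375), (56.60388946533203, 77.90985107421875), 32.0053825378418)
0.91 [347.6, 343.2, 73.8, 56.8] ((382.8431701660156, 368.0236511230469), (71.6353530883789, 37.91180419921875), 22.380136489868164)
```

View pics/w2.png

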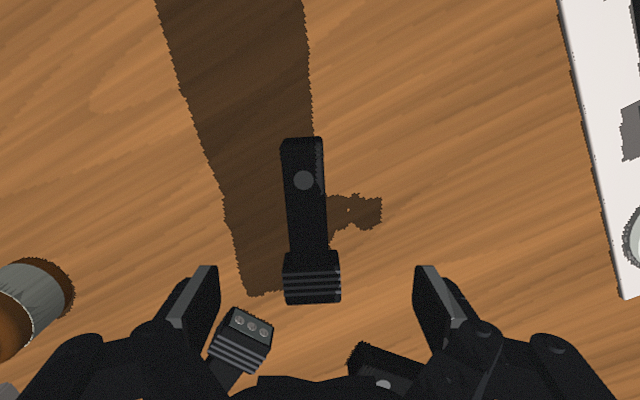

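Lamp A sits in the middle: tail at about (281–322,139), head front at about (286–341,303), lens towards the bottom of the picture. It has a single button and a ribbed head, as described.

```bash
python3 - <<'E'
from h import *
np.set_printoptions(precision=4,suppress=True)
f=np.load("pics/w2.npz"); s={k:f[k] for k in("position","tool_rot")}
P=lambda uv,z=.034:atz("wrist",uv,z,s)
from scipy.optimize import least_squares
for uv in((281,141),(322,139),(285,256),(338,253),(286,303),(341,302)): print(uv,P(uv))
# fit silhouette
d=nets.silhouettes("wrist","lamp")[0]["region"].astype(np.uint8)
pts=np.array([[x,y,z] for z in(0,.034) for x,y in((-.075,.017),(-.075,-.017),(.035,.017),(.035,-.017))]+[[x,y,z] for z in(0,.034) for x,y in((.035,.026),(.035,-.026),(.075,.026),(.075,-.026))])
def mask(p):
    c,sn=np.cos(p[2]),np.sin(p[2]); R=np.array([[c,-sn,0],[sn,c,0],[0,0,1]])
    m=np.zeros((1600,2560),np.uint8)
    for q in(pts[:8],pts[8:]):
        uv=np.array([proj("wrist",R@x+[p[0],p[1],0],s) for x in q])
        cv2.fillConvexPoly(m,cv2.convexHull((uv*4).astype(np.int32)),1)
    return m
D=cv2.resize(d,(2560,1600),interpolation=0)
from scipy.optimize import minimize
def cost(q): 
    return float((mask([q[0]*.01,q[1]*.01,q[2]*.1])!=D).sum())/float(D.sum())
x0=[56.3,-16,-.28*np.pi/1.8]
r=minimize(cost,x0,method="Nelder-Mead",options=dict(initial_simplex=[x0,[57,-16,-4.9],[56.3,-15,-4.9],[56.3,-16,-5.4]],maxiter=150))
print(r.x*[.01,.01,.1],np.degrees(r.x[2]*.1),r.fun)
E
```

```text
(281, 141) [ 0.4848 -0.1422  0.034 ]
(322, 139) [ 0.4983 -0.1136  0.034 ]
(285, 256) [ 0.5729 -0.1889  0.034 ]
(338, 253) [ 0.5919 -0.147   0.034 ]
(286, 303) [ 0.6153 -0.212   0.034 ]
(341, 302) [ 0.6379 -0.1672  0.034 ]
[ 0.5617 -0.1607 -0.425 ] -24.34826913481082 0.04403132702036581
```

Request:
carry_out(claw=[-1,-1,-1,-1,-1], delta_pos=[[0.063,-0.048,0],[0.063,-0.048,-0.09],[0.063,-0.048,-0.17],[0.063,-0.048,-0.24],[0.063,-0.048,-0.27]], twist=[[0,0,0.039],[0,0,0.039],[0,0,0.039],[0,0,0.039],[0,0,0.039]])

```text
time_s: 4.3
position: [0.562, -0.1588, 0.0877]
tool_rot: [[-0.912, 0.411, -0.006], [0.411, 0.912, 0.003], [0.007, -0.0, -1.0]]
ft_force: [-0.0, -0.2, 0.2]
width: 0.085
grip_force: 0.0
```

Request:
carry_out(claw=[-1,-1,-0.5,0,0.5], delta_pos=[[0,0,-0.02],[0,0,-0.03],[0,0,-0.03],[0,0,-0.03],[0,0,-0.03]], twist=[[0,0,0],[0,0,0],[0,0,0],[0,0,0],[0,0,0]], grip_force=60)

```text
time_s: 4.8
position: [0.5656, -0.1616, 0.0778]
tool_rot: [[-0.911, 0.413, 0.003], [0.413, 0.911, -0.001], [-0.003, 0.0, -1.0]]
ft_force: [-0.6, 0.3, -0.1]
width: 0.0436
grip_force: 0.0
```

Request:
carry_out(claw=[1,1,1,1,1], delta_pos=[[0,0,0],[0,0,0],[0,0,0],[0,0,0],[0,0,0]], twist=[[0,0,0],[0,0,0],[0,0,0],[0,0,0],[0,0,0]])

```text
time_s: 5.3
position: [0.5656, -0.1617, 0.0778]
tool_rot: [[-0.911, 0.413, 0.003], [0.413, 0.911, -0.001], [-0.003, -0.0, -1.0]]
ft_force: [-0.6, -0.4, 6.2]
width: 0.0334
grip_force: 62.4
```

Request:
carry_out(claw=[1,1,1,1,1], delta_pos=[[0,0,0.04],[0,0,0.12],[0,0,0.21],[0,0,0.3],[0.01,0.05,0.36]], twist=[[0,0,0],[0,0,0.05],[0,0,0.12],[0,0,0.19],[0,0,0.244]])

```text
time_s: 5.8
position: [0.5701, -0.1381, 0.2595]
tool_rot: [[-0.999, 0.042, 0.003], [0.042, 0.999, -0.002], [-0.004, -0.002, -1.0]]
ft_force: [0.5, 0.4, -1.5]
width: 0.0333
grip_force: 61.6
```

Request:
carry_out(claw=[1,1,1,1,1], delta_pos=[[0.005,0.1,0],[0.01,0.2,0],[0.015,0.3,0],[0.02,0.4,0],[0.025,0.5,0]], twist=[[-0.002,-0.05,0],[-0.004,-0.1,0],[-0.006,-0.15,0],[-0.008,-0.2,0],[-0.011,-0.266,0]])

```text
time_s: 6.3
position: [0.5814, 0.1154, 0.2561]
tool_rot: [[-0.912, 0.042, 0.408], [0.039, 0.999, -0.016], [-0.409, 0.001, -0.913]]
ft_force: [1.4, 0.4, -2.5]
width: 0.033
grip_force: 61.4
```

Request:
carry_out(claw=[1,1,1], delta_pos=[[0,0.05,0],[0,0.08,0],[0,0.08,0]], twist=[[0,0,0],[0,0,0],[0,0,0]])

```text
time_s: 6.6
position: [0.5815, 0.155, 0.2558]
tool_rot: [[-0.914, 0.04, 0.405], [0.036, 0.999, -0.016], [-0.405, 0.0, -0.914]]
ft_force: [0.9, 0.6, -2.4]
width: 0.0333
grip_force: 61.4
```

```bash
python3 - <<'E'
from h import *
np.set_printoptions(precision=4,suppress=True)
s=robot.get_state(); print(s["time_s"],s["position"],s["tool_rot"],s["joint_positions"],s["width"],s["ft_force"])
im=camera("wrist"); cv2.imwrite("pics/w3.png",im[:,:,::-1])
np.savez("pics/w3.npz",**{k:np.array(v) for k,v in s.items()})
E
```

```text
6.6 [0.5815 0.155  0.2558] [[-0.9136  0.0395  0.4046]
 [ 0.0362  0.9992 -0.0159]
 [-0.4049  0.0001 -0.9143]] [ 10.6668   4.059  -25.2114  37.3812  -5.1922  11.8589] 0.033345639029554376 [ 0.9278  0.6365 -2.4114]
```

View pics/w3.png

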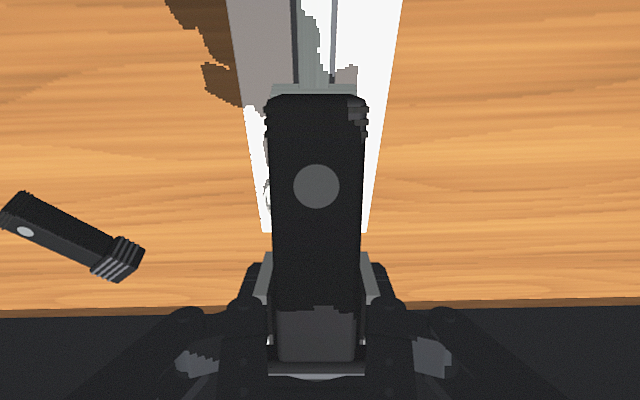

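The lamp is held square, with its tail edge at (266–366, ~96). The cradle spine shows beyond it at columns 293–333, and the plate edges at row 0 are at 227 and 402.

```bash
python3 - <<'E'
from h import *
np.set_printoptions(precision=4,suppress=True)
f=np.load("pics/w3.npz"); s={k:f[k] for k in("position","tool_rot")}
R,p=s["tool_rot"],s["position"]
P=lambda uv,z=.006:atz("wrist",uv,z,s)
# tail in tool coords
H=np.array(camera_info("wrist")["hand_eye"])
I={"tool_rot":np.eye(3),"position":np.zeros(3)}
for uv in((270,96),(362,96)): print("tail tool",atz("wrist",uv,.0438,I))
u=np.array([np.cos(np.radians(2.4)),-np.sin(np.radians(2.4)),0]);v=np.array([-u[1],u[0],0])
for a,b,z in(((227,0),(402,0),.006),((245,110),(383,110),.006),((263,232),(367,232),.006),((293,20),(333,20),.028),((295,70),(333,70),.028)):
    A,B=P(a,z),P(b,z); m=(A+B)/2; print(a,A,B,"mid lateral",m@v,"width",(B-A)@v,"along",m@u)
print("tcp lateral",p@v,"tool yaw",np.degrees(np.arctan2(R[1,1],R[0,1])),"along",p@u)
im=cv2.imread("pics/w3.png").astype(int)
for r in(3,20,40): print(r,np.round(im[r,285:345].mean(1)).astype(int).tolist())
E
```

```text
tail tool [ 0.0801 -0.0146  0.0438]
tail tool [0.08   0.0148 0.0438]
(227, 0) [0.5361 0.0922 0.006 ] [0.5412 0.2195 0.006 ] mid lateral 0.1782796762841037 width 0.12736078013436053 along 0.5316349233866243
(245, 110) [0.6241 0.0893 0.006 ] [0.6291 0.2141 0.006 ] mid lateral 0.1777647478978671 width 0.12488391649822948 along 0.6196688349687557
(263, 232) [0.7902 0.0812 0.006 ] [0.7954 0.2101 0.006 ] mid lateral 0.1787198533033595 width 0.12892816384512223 along 0.7859808970162908
(293, 20) [0.5454 0.1407 0.028 ] [0.5465 0.1684 0.028 ] mid lateral 0.17728630039096746 width 0.027802161338033277 along 0.5390077140811104
(295, 70) [0.5805 0.1392 0.028 ] [0.5816 0.1683 0.028 ] mid lateral 0.17792123336416515 width 0.02909720331233035 along 0.5741142392303226
tcp lateral 0.1792489088909325 tool yaw 87.73597541552259 along 0.5745145610366101
3 [143, 141, 141, 147, 125, 74, 60, 62, 62, 63, 56, 107, 128, 127, 122, 107, 247, 252, 247, 246, 246, 246, 246, 246, 246, 247, 247, 246, 246, 246, 246, 246, 247, 247, 247, 246, 246, 246, 246, 246, 246, 246, 247, 247, 248, 254, 229, 118, 139, 141, 136, 130, 132, 255, 251, 248, 247, 247, 247, 247]
20 [140, 142, 141, 143, 150, 114, 61, 57, 63, 61, 60, 73, 112, 127, 127, 128, 127, 125, 127, 127, 127, 128, 128, 128, 127, 128, 131, 126, 124, 119, 102, 253, 252, 247, 247, 247, 247, 246, 246, 246, 246, 247, 247, 248, 251, 247, 154, 133, 140, 139, 137, 110, 255, 252, 248, 247, 247, 247, 247, 247]
40 [142, 143, 143, 143, 145, 151, 110, 53, 59, 65, 58, 57, 104, 132, 128, 128, 129, 125, 129, 132, 128, 127, 131, 131, 127, 130, 128, 129, 128, 129, 129, 128, 131, 128, 113, 254, 252, 247, 247, 247, 247, 247, 247, 248, 254, 228, 125, 137, 138, 133, 118, 246, 253, 248, 247, 247, 247, 247, 247, 247]
```

Request:
carry_out(claw=[1,1,1,1,1], delta_pos=[[0,-0.0024,-0.06],[0,-0.0024,-0.12],[0,-0.0024,-0.17],[0,-0.0024,-0.178],[0,-0.0024,-0.178]], twist=[[0,0,0],[0,0,0],[0,0,0],[0,0,0],[0,0,0]])

```text
time_s: 7.15
position: [0.5818, 0.151, 0.1663]
tool_rot: [[-0.914, 0.044, 0.404], [0.04, 0.999, -0.018], [-0.404, -0.001, -0.915]]
ft_force: [0.6, 0.8, -0.7]
width: 0.033
grip_force: 61.4
```

Request:
carry_out(claw=[1,1,1,1,1], delta_pos=[[-0.014,0.0006,-0.006],[-0.028,0.0012,-0.0125],[-0.042,0.0018,-0.0185],[-0.05,0.0021,-0.022],[-0.05,0.0021,-0.022]], twist=[[0,0,0],[0,0,0],[0,0,0],[0,0,0],[0,0,0]])

```text
time_s: 7.65
position: [0.5556, 0.1535, 0.1559]
tool_rot: [[-0.914, 0.041, 0.405], [0.038, 0.999, -0.017], [-0.405, 0.0, -0.914]]
ft_force: [-0.6, 0.2, -2.3]
width: 0.033
grip_force: 61.4
```

```bash
python3 - <<'E'
from h import *
np.set_printoptions(precision=4,suppress=True)
s=robot.get_state(); print(s["time_s"],s["position"],s["tool_rot"],s["width"],s["ft_force"])
im=camera("wrist"); cv2.imwrite("pics/w4.png",im[:,:,::-1])
im2=camera("side"); 
a=cv2.resize(im[0:300,160:480,::-1],None,fx=1.33,fy=1.33); b=cv2.resize(im2[120:230,210:380,::-1],(425-50,400))
cv2.imwrite("pics/w4c.png",np.hstack([a[:399],cv2.resize(b,(374,399))]))
np.savez("pics/w4.npz",**{k:np.array(v) for k,v in s.items()})
E
```

```text
7.65 [0.5556 0.1535 0.1559] [[-0.9135  0.0415  0.4047]
 [ 0.0379  0.9991 -0.0167]
 [-0.405   0.0001 -0.9143]] 0.0330467303573684 [-0.6262  0.2321 -2.2891]
```

View pics/w4c.png

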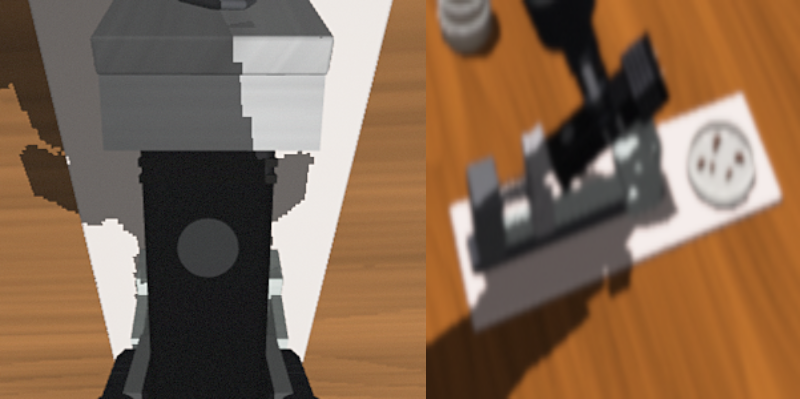

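The lamp tail (crop columns 142–276, centre 208) is just entering under the gate lip (101–323, centre 212). It needs about 1.3 mm towards +y, which matches the measured TCP offset.

Request:
carry_out(claw=[1,1,1,1,1], delta_pos=[[0,0.0028,0],[-0.007,0.003,-0.003],[-0.014,0.0034,-0.006],[-0.02,0.0036,-0.009],[-0.02,0.0036,-0.009]], twist=[[0,0,0],[0,0,0],[0,0,0],[0,0,0],[0,0,0]])

```text
time_s: 8.25
position: [0.5459, 0.1551, 0.151]
tool_rot: [[-0.914, 0.042, 0.404], [0.038, 0.999, -0.017], [-0.404, -0.0, -0.915]]
ft_force: [-0.4, -0.2, -2.4]
width: 0.0331
grip_force: 61.4
```

Request:
carry_out(claw=[1,1,1], delta_pos=[[-0.004,0.0002,-0.0018],[-0.008,0.0004,-0.0036],[-0.008,0.0004,-0.0036]], twist=[[0,0,0],[0,0,0],[0,0,0]])

```text
time_s: 8.55
position: [0.5425, 0.1554, 0.1497]
tool_rot: [[-0.913, 0.042, 0.405], [0.038, 0.999, -0.017], [-0.405, 0.0, -0.914]]
ft_force: [0.8, 0.2, -1.5]
width: 0.0331
grip_force: 61.4
```

Request:
carry_out(claw=[1,1], delta_pos=[[-0.006,0.0003,-0.0016],[-0.006,0.0003,-0.0016]], twist=[[0,0,0],[0,0,0]])

```text
time_s: 8.75
position: [0.5412, 0.1556, 0.1501]
tool_rot: [[-0.912, 0.042, 0.409], [0.039, 0.999, -0.017], [-0.409, 0.0, -0.913]]
ft_force: [3.3, -0.3, -2.4]
width: 0.0328
grip_force: 61.3
```

Request:
carry_out(claw=[1,1], delta_pos=[[-0.006,0.0003,-0.001],[-0.006,0.0003,-0.001]], twist=[[0,0,0],[0,0,0]])

```text
time_s: 8.95
position: [0.5383, 0.1558, 0.1499]
tool_rot: [[-0.912, 0.042, 0.409], [0.039, 0.999, -0.017], [-0.409, 0.0, -0.912]]
ft_force: [4.1, -1.8, 0.2]
width: 0.0332
grip_force: 61.3
```

Request:
carry_out(claw=[1,1], delta_pos=[[-0.006,0.0003,-0.001],[-0.006,0.0003,-0.001]], twist=[[0,0,0],[0,0,0]])

```text
time_s: 9.15
position: [0.5357, 0.1559, 0.1497]
tool_rot: [[-0.911, 0.042, 0.41], [0.039, 0.999, -0.017], [-0.41, 0.0, -0.912]]
ft_force: [4.9, -2.3, 0.5]
width: 0.0332
grip_force: 61.5
```

Request:
carry_out(claw=[1,1,1], delta_pos=[[-0.006,-0.0005,-0.001],[-0.012,-0.0005,-0.002],[-0.012,-0.0005,-0.002]], twist=[[0,0,0],[0,0,0],[0,0,0]])

```text
time_s: 9.45
position: [0.5307, 0.156, 0.1496]
tool_rot: [[-0.91, 0.042, 0.412], [0.039, 0.999, -0.016], [-0.412, 0.001, -0.911]]
ft_force: [6.0, -1.3, 1.0]
width: 0.0329
grip_force: 61.5
```

Request:
carry_out(claw=[1,1,1], delta_pos=[[-0.006,0.0002,-0.001],[-0.012,0.0005,-0.002],[-0.012,0.0005,-0.002]], twist=[[0,0,0],[0,0,0],[0,0,0]])

```text
time_s: 9.75
position: [0.5257, 0.1563, 0.1494]
tool_rot: [[-0.909, 0.043, 0.414], [0.039, 0.999, -0.016], [-0.414, 0.002, -0.91]]
ft_force: [7.2, -2.1, 0.9]
width: 0.0333
grip_force: 61.6
```

Request:
carry_out(claw=[1,1,1], delta_pos=[[-0.006,-0.0003,0],[-0.012,-0.0003,0],[-0.012,-0.0003,0]], twist=[[0,0,0],[0,0,0],[0,0,0]])

```text
time_s: 10.05
position: [0.5202, 0.1564, 0.1496]
tool_rot: [[-0.909, 0.043, 0.415], [0.04, 0.999, -0.015], [-0.415, 0.002, -0.91]]
ft_force: [9.0, -1.3, 0.2]
width: 0.0332
grip_force: 61.3
```

```bash
python3 - <<'E'
from h import *
np.set_printoptions(precision=4,suppress=True)
s=robot.get_state(); print(s["time_s"],s["position"],s["tool_rot"],s["ft_force"],s["wrist_torque"])
im=camera("wrist")
s2=robot.get_state(); print(s2["ft_force"])
f=np.load("pics/w4.npz"); 
a=cv2.resize(im[0:300,160:480,::-1],None,fx=1.2,fy=1.2); b=cv2.imread("pics/w4.png")[0:300,160:480]
cv2.imwrite("pics/w5c.png",np.hstack([a,cv2.resize(b,None,fx=1.2,fy=1.2)]))
E
```

```text
10.05 [0.5202 0.1564 0.1496] [[-0.9089  0.0426  0.4149]
 [ 0.0397  0.9991 -0.0155]
 [-0.4152  0.0024 -0.9097]] [ 8.9641 -1.3128  0.1935] [-0.019  -1.2344  0.0341]
[ 8.7694 -0.1267  0.8209]
```

View pics/w5c.png

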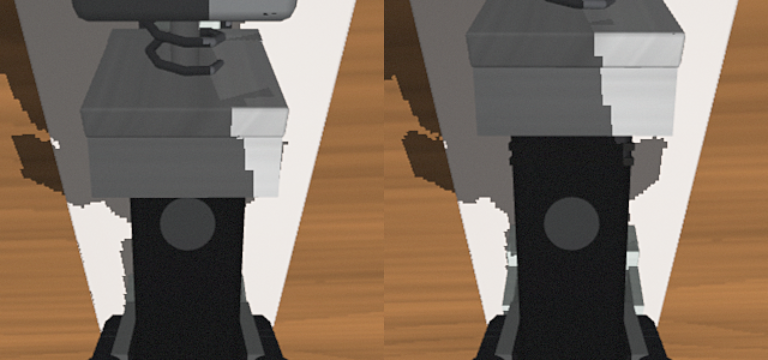

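Gate is pushed back about 20–21 mm (force about 9 N), with the lamp under the gate lip. The lamp centre (187) sits slightly right of the gate centre (184), so I'll shift 0.7 mm towards -y and push 2 mm more.

Request:
carry_out(claw=[1,1,1], delta_pos=[[-0.003,-0.0015,0],[-0.005,-0.0015,0],[-0.005,-0.0015,0]], twist=[[0,0,0],[0,0,0],[0,0,0]])

```text
time_s: 10.4
position: [0.5182, 0.1562, 0.1498]
tool_rot: [[-0.909, 0.042, 0.416], [0.04, 0.999, -0.014], [-0.416, 0.004, -0.909]]
ft_force: [10.1, 1.7, -0.7]
width: 0.0333
grip_force: 61.1
```

Request:
carry_out(claw=[1,1,1,1,1], delta_pos=[[0.008,-0.0003,-0.007],[0.016,-0.0006,-0.014],[0.0225,-0.001,-0.021],[0.029,-0.0012,-0.028],[0.029,-0.0012,-0.028]], twist=[[0.001,0.033,0],[0.003,0.067,0],[0.004,0.1,0],[0.006,0.133,0],[0.006,0.133,0]])

```text
time_s: 10.9
position: [0.535, 0.1553, 0.1359]
tool_rot: [[-0.975, 0.043, 0.219], [0.043, 0.999, -0.006], [-0.219, 0.004, -0.976]]
ft_force: [8.5, 0.4, 2.7]
width: 0.0334
grip_force: 61.5
```

Request:
carry_out(claw=[1,1], delta_pos=[[-0.004,0.0002,0],[-0.007,0.0003,0]], twist=[[0,0,0],[0,0,0]])

```text
time_s: 11.1
position: [0.5306, 0.1555, 0.1359]
tool_rot: [[-0.975, 0.043, 0.22], [0.043, 0.999, -0.005], [-0.22, 0.004, -0.975]]
ft_force: [10.1, 0.5, 1.6]
width: 0.0331
grip_force: 61.6
```

```bash
python3 - <<'E'
from h import *
np.set_printoptions(precision=4,suppress=True)
s=robot.get_state(); print(s["time_s"],s["position"],s["tool_rot"],s["ft_force"],s["wrist_torque"])
im=camera("wrist"); im2=camera("side")
a=cv2.resize(im[0:360,160:480,::-1],(355,400)); b=cv2.resize(im2[130:220,230:350,::-1],(445,400),interpolation=cv2.INTER_CUBIC)
cv2.imwrite("pics/w6c.png",np.hstack([a,b]))
E
```

```text
11.1 [0.5306 0.1555 0.1359] [[-0.9745  0.0428  0.2201]
 [ 0.0427  0.9991 -0.0055]
 [-0.2201  0.004  -0.9755]] [10.0944  0.5245  1.6381] [ 0.1256 -1.6087 -0.0251]
```

View pics/w6c.png

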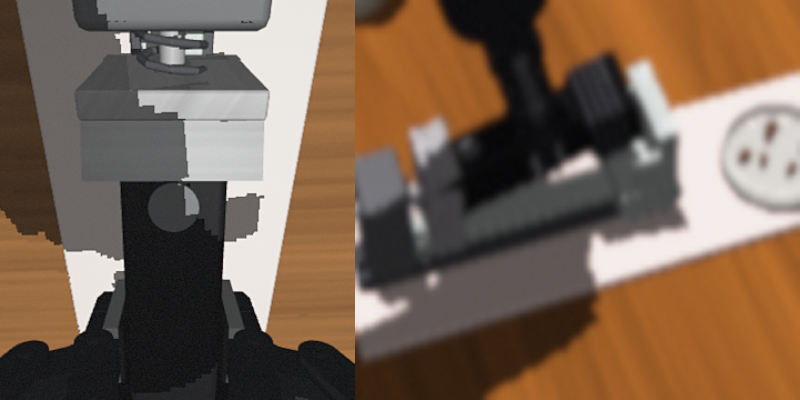

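The head is behind the front lip (side crop: head at (600,95), lip at (650,100)), and the gate is about 24 mm open. I'll continue lowering.

Request:
carry_out(claw=[1,1,1,1], delta_pos=[[0.006,-0.0003,-0.009],[0.012,-0.0005,-0.018],[0.017,-0.0007,-0.026],[0.017,-0.0007,-0.026]], twist=[[0.001,0.033,0],[0.003,0.067,0],[0.004,0.1,0],[0.004,0.1,0]])

```text
time_s: 11.6
position: [0.5404, 0.155, 0.1225]
tool_rot: [[-0.997, 0.043, 0.064], [0.043, 0.999, 0.001], [-0.064, 0.003, -0.998]]
ft_force: [11.3, 0.4, 4.1]
width: 0.0331
grip_force: 62.0
```

Request:
carry_out(claw=[1,1,1,1], delta_pos=[[0.004,-0.0002,-0.003],[0.008,-0.0003,-0.007],[0.01,-0.0004,-0.009],[0.01,-0.0004,-0.009]], twist=[[0.001,0.015,0],[0.001,0.03,0],[0.002,0.042,0],[0.002,0.042,0]])

```text
time_s: 12.0
position: [0.5443, 0.1549, 0.1179]
tool_rot: [[-0.999, 0.043, -0.002], [0.043, 0.999, 0.004], [0.002, 0.004, -1.0]]
ft_force: [8.2, 1.2, 4.0]
width: 0.0332
grip_force: 62.3
```

Request:
carry_out(claw=[1,1,1,1,1], delta_pos=[[0.006,-0.0003,0.002],[0.011,-0.0005,0.003],[0.016,-0.0007,0.003],[0.022,-0.001,0.003],[0.022,-0.001,0.003]], twist=[[0,0,0],[0,0,0],[0,0,0],[0,0,0],[0,0,0]])

```text
time_s: 12.5
position: [0.5521, 0.1544, 0.118]
tool_rot: [[-0.999, 0.043, -0.008], [0.043, 0.999, 0.004], [0.008, 0.004, -1.0]]
ft_force: [6.3, 3.2, 3.5]
width: 0.0332
grip_force: 62.2
```

Request:
carry_out(claw=[1,1,1,1], delta_pos=[[0.004,0.001,0.001],[0.008,0.001,0.001],[0.011,0.001,0.001],[0.011,0.001,0.001]], twist=[[0,-0.005,0],[0,-0.005,0],[0,-0.005,0],[0,-0.005,0]])

```text
time_s: 12.9
position: [0.5551, 0.1544, 0.1179]
tool_rot: [[-0.999, 0.042, -0.005], [0.042, 0.999, 0.003], [0.005, 0.002, -1.0]]
ft_force: [1.3, 2.2, 8.2]
width: 0.033
grip_force: 62.8
```

```bash
cat > g.py <<'E'
from h import *
np.set_printoptions(precision=4,suppress=True)
u=np.array([np.cos(np.radians(2.4)),-np.sin(np.radians(2.4)),0])
def edges(im,s):
    g=cv2.GaussianBlur(im.mean(2).astype(np.float32),(5,3),0)
    out=[]
    for c in(300,308,330,335):
        col=g[:,c]; d=np.diff(col); ks=[k for k in range(20,330) if abs(d[k])>8 and abs(d[k])==abs(d[k-3:k+4]).max()]
        out.append((c,[(k,int(d[k]),round(float(atz("wrist",(c,k+.5),.088,s)@u),4)) for k in ks]))
    return out
E
python3 - <<'E'
from g import *
f=np.load("pics/w4.npz"); s={k:f[k] for k in("position","tool_rot")}
for o in edges(cv2.imread("pics/w4.png"),s): print(o)
s=robot.get_state(); print(s["position"],s["ft_force"],s["wrist_torque"])
im=camera("wrist"); cv2.imwrite("pics/w7.png",im[:,:,::-1]); cv2.imwrite("pics/s7.png",camera("side")[:,:,::-1])
np.savez("pics/w7.npz",**{k:np.array(v) for k,v in s.items()})
for o in edges(im,s): print(o)
E
```

```text
(300, [(56, 9, 0.4797), (112, -27, 0.4971), (169, 11, 0.5199), (201, -11, 0.5359), (310, 8, 0.6208)])
(308, [(56, 13, 0.4797), (112, -27, 0.4971), (165, 14, 0.5181), (206, -15, 0.5386), (310, 9, 0.6208)])
(330, [(56, 12, 0.4797), (112, -27, 0.4971), (168, 11, 0.5194), (203, -11, 0.537), (305, 9, 0.6153)])
(335, [(26, 19, 0.4719), (46, -34, 0.477), (56, 12, 0.4797), (112, -27, 0.4971), (172, 10, 0.5213), (199, -8, 0.5348), (308, 9, 0.6186)])
[0.5551 0.1544 0.1179] [1.3264 2.2214 8.2137] [ 0.3098 -0.8321 -0.1596]
(300, [(33, -13, 0.452), (43, 18, 0.4544), (69, 33, 0.4609), (98, 34, 0.4685), (154, -49, 0.4845), (170, 26, 0.4893), (201, -26, 0.4992), (245, -8, 0.5143)])
(308, [(25, 34, 0.4501), (35, -36, 0.4525), (44, 42, 0.4547), (59, -33, 0.4584), (68, 49, 0.4607), (98, 35, 0.4685), (154, -58, 0.4845), (165, 42, 0.4878), (206, -36, 0.5009), (245, -10, 0.5144)])
(330, [(22, 19, 0.4494), (29, -20, 0.451), (36, 67, 0.4527), (51, -59, 0.4564), (60, -70, 0.4586), (69, 32, 0.4609), (100, 46, 0.4691), (154, -48, 0.4845), (168, 28, 0.4887), (203, -27, 0.4999), (253, -9, 0.5173)])
(335, [(24, 65, 0.4498), (28, -65, 0.4508), (35, 76, 0.4525), (50, -70, 0.4561), (57, 70, 0.4579), (63, -55, 0.4594), (69, 33, 0.4609), (100, 46, 0.4691), (154, -48, 0.4845), (173, 24, 0.4903), (198, -19, 0.4982), (258, -10, 0.5191)])
```

Request:
carry_out(claw=[1,1,1], delta_pos=[[0,0,0.003],[0,0,0.006],[0,0,0.006]], twist=[[0,0,0],[0,0,0],[0,0,0]])

```text
time_s: 13.3
position: [0.555, 0.154, 0.1189]
tool_rot: [[-0.999, 0.042, -0.005], [0.042, 0.999, 0.002], [0.005, 0.001, -1.0]]
ft_force: [7.3, 1.6, -4.7]
width: 0.0333
grip_force: 61.0
```

Request:
carry_out(claw=[1,1,1,1], delta_pos=[[0.004,-0.0002,-0.001],[0.008,-0.0003,-0.001],[0.01,-0.0004,-0.001],[0.01,-0.0004,-0.001]], twist=[[0,0,0],[0,0,0],[0,0,0],[0,0,0]])

```text
time_s: 13.7
position: [0.5598, 0.1538, 0.1185]
tool_rot: [[-0.999, 0.042, -0.006], [0.042, 0.999, 0.002], [0.006, 0.002, -1.0]]
ft_force: [5.0, 1.7, -1.9]
width: 0.0334
grip_force: 61.4
```

Request:
carry_out(claw=[1,1,1], delta_pos=[[0.003,-0.0001,0],[0.005,-0.0002,0],[0.005,-0.0002,0]], twist=[[0,0,0],[0,0,0],[0,0,0]])

```text
time_s: 14.0
position: [0.5606, 0.1538, 0.1184]
tool_rot: [[-0.999, 0.042, -0.009], [0.042, 0.999, 0.002], [0.009, 0.002, -1.0]]
ft_force: [0.9, 1.9, 0.1]
width: 0.033
grip_force: 61.9
```

Request:
carry_out(claw=[1,1], delta_pos=[[0.003,-0.0001,0],[0.003,-0.0001,0]], twist=[[0,0,0],[0,0,0]])

```text
time_s: 14.2
position: [0.5608, 0.1538, 0.1184]
tool_rot: [[-0.999, 0.042, -0.012], [0.042, 0.999, 0.002], [0.012, 0.001, -1.0]]
ft_force: [-4.2, 2.5, 4.3]
width: 0.0331
grip_force: 62.3
```

```bash
python3 - <<'E'
from g import *
s=robot.get_state(); print(s["position"],s["ft_force"],s["wrist_torque"],s["position"]@u)
im=camera("wrist"); cv2.imwrite("pics/w8.png",im[:,:,::-1])
for o in edges(im,s): print(o)
E
```

```text
[0.5608 0.1538 0.1184] [-4.1877  2.5067  4.3343] [ 0.5191  0.4454 -0.2644] 0.5538786438229066
(300, [(33, -8, 0.4574), (42, 17, 0.4596), (50, -11, 0.4616), (67, 45, 0.4659), (97, 51, 0.4738), (152, -47, 0.4896), (170, 23, 0.4951), (201, -28, 0.505), (247, -9, 0.521)])
(308, [(21, 25, 0.4545), (34, -21, 0.4576), (41, -11, 0.4593), (47, 25, 0.4608), (58, -21, 0.4636), (67, 53, 0.4659), (97, 31, 0.4738), (152, -48, 0.4896), (165, 36, 0.4935), (206, -41, 0.5067), (246, -10, 0.5206)])
(330, [(21, 54, 0.4545), (28, -40, 0.4561), (36, 38, 0.4581), (47, 59, 0.4608), (51, -82, 0.4618), (58, 69, 0.4636), (62, -60, 0.4646), (67, 35, 0.4659), (97, 31, 0.4738), (152, -48, 0.4896), (168, 26, 0.4945), (203, -29, 0.5057), (255, -9, 0.5239)])
(335, [(23, 69, 0.4549), (28, -82, 0.4561), (36, 71, 0.4581), (50, -83, 0.4616), (57, 73, 0.4633), (63, -55, 0.4648), (67, 33, 0.4659), (97, 30, 0.4738), (152, -48, 0.4896), (173, 21, 0.496), (198, -20, 0.5041), (259, -11, 0.5254)])
```

The posts are reached: the force flipped to -4 N and the gate is about 6 mm open by the image. I'll relax the push, then release.

Request:
carry_out(claw=[1,1,1], delta_pos=[[-0.003,0.0001,0],[-0.003,-0.001,0],[-0.003,-0.001,0]], twist=[[0,-0.006,0],[0,-0.006,0],[0,-0.006,0]], grip_force=30)

```text
time_s: 14.55
position: [0.5602, 0.1535, 0.1182]
tool_rot: [[-0.999, 0.042, -0.001], [0.042, 0.999, 0.003], [0.001, 0.003, -1.0]]
ft_force: [-2.5, 4.1, 0.2]
width: 0.0333
grip_force: 61.7
```

Request:
carry_out(claw=[0.15,0,-0.2,-0.4,-0.4], delta_pos=[[0,0,0],[0,0,0],[0,0,0],[0,0,0],[0,0,0]], twist=[[0,0,0],[0,0,0],[0,0,0],[0,0,0],[0,0,0]])

```text
time_s: 15.05
position: [0.5623, 0.1529, 0.1193]
tool_rot: [[-0.999, 0.043, 0.004], [0.043, 0.999, 0.001], [-0.004, 0.001, -1.0]]
ft_force: [-0.4, -0.2, -0.2]
width: 0.0596
grip_force: 0.0
```

```bash
python3 - <<'E'
from g import *
s=robot.get_state(); print(s["time_s"],s["position"],s["ft_force"],s["width"],s["tool_rot"])
im=camera("wrist"); cv2.imwrite("pics/w9.png",im[:,:,::-1])
for o in edges(im,s)[:2]: print(o)
E
```

```text
15.05 [0.5623 0.1529 0.1193] [-0.3613 -0.1828 -0.203 ] 0.05960317892035568 [[-0.9991  0.0425  0.0037]
 [ 0.0425  0.9991  0.0012]
 [-0.0036  0.0013 -1.    ]]
(300, [(36, 45, 0.4601), (42, -54, 0.4616), (48, -53, 0.4631), (60, 45, 0.4661), (90, 46, 0.4739), (146, -49, 0.4897), (165, 22, 0.4955), (193, -23, 0.5044), (241, -9, 0.521)])
(308, [(33, -11, 0.4594), (39, 8, 0.4609), (60, 53, 0.4661), (90, 36, 0.4739), (146, -49, 0.4897), (158, 37, 0.4934), (199, -36, 0.5064), (245, -10, 0.5224)])
```

Released cleanly, with no forces left on the tool. Next I'll go straight up, step back and check.

Request:
carry_out(claw=[-0.4,-0.4,-0.4,-0.4,-0.4], delta_pos=[[0,0,0.04],[0,0,0.1],[0,0,0.19],[0,0,0.28],[-0.03,0,0.34]], twist=[[0,0,0],[0,0,0],[0,0,0],[0,0,0],[0,0,0]])

```text
time_s: 15.6
position: [0.5495, 0.1532, 0.2931]
tool_rot: [[-0.999, 0.043, 0.01], [0.043, 0.999, 0.002], [-0.009, 0.003, -1.0]]
ft_force: [0.5, -0.5, 0.3]
width: 0.0598
grip_force: 0.0
```

Request:
carry_out(claw=[-0.4,-0.4,-0.4,-0.4], delta_pos=[[-0.08,0,0],[-0.16,0,0],[-0.22,0,0],[-0.22,0,0]], twist=[[0,0,0],[0,0,0],[0,0,0],[0,0,0]])

```text
time_s: 16.0
position: [0.4328, 0.1529, 0.2888]
tool_rot: [[-0.999, 0.041, 0.0], [0.041, 0.999, 0.001], [-0.0, 0.001, -1.0]]
ft_force: [0.4, 0.1, 0.6]
width: 0.0597
grip_force: 0.0
```

```bash
python3 - <<'E'
from g import *
s=robot.get_state(); print(s["time_s"],s["position"],s["ft_force"])
im=camera("wrist"); im2=camera("side"); 
t=lambda c,n:[(round(d["p"],2),np.round(d["uv"],1).tolist()) for d in nets.tip_of(c,n)][:3]
print(t("side","lamp"),t("side","lens"),t("side","dish"))
a=im[0:400,180:460,::-1]; b=cv2.resize(im2[130:225,225:365,::-1],(500,339),interpolation=cv2.INTER_CUBIC)
b=np.vstack([b,np.zeros((61,500,3),np.uint8)])
cv2.imwrite("pics/w10c.png",np.hstack([a,b]))
E
```

```text
16.0 [0.4328 0.1529 0.2888] [0.4033 0.1091 0.5823]
[(0.96, [283.8, 168.4]), (0.89, [411.7, 311.2]), (0.69, [412.1, 233.2])] [(0.86, [382.0, 289.0]), (0.72, [308.5, 157.9]), (0.57, [420.1, 210.0])] [(0.71, [343.1, 166.3]), (0.28, [285.0, 168.3])]
```

View pics/w10c.png

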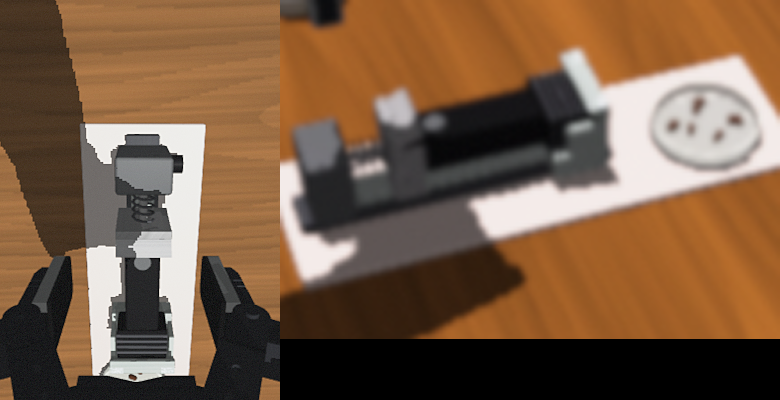

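The lamp lies flat under both lips: head behind the front lip (side crop (580,90)), tail in the gate cup (405,130), lens facing the dish (705,122), and the dish has not moved.

```bash
python3 -c "
from rig import sign_off
print(sign_off())"
```

```text
the job is handed in; nothing more can be done
None
```

The black hand lamp lies flat in the cradle under both lips, shining at the dish, with the gate sprung closed on its tail (about 6 mm open); the final picture shows the dish unmoved, the arm never went near the stack or the jar, and I handed the job in at about 16 s, with no verdict returned.

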